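Three chestnuts from the dosing boat onto the kitchen scale

ROBOT

A 6-joint arm with a two-finger parallel gripper is mounted at the origin on a cart in front of the work surface, level with it; the furniture and walls round the work are solid. World frame = base frame: x ahead of the robot, y to its left, z up, the work surface at z = 0. Lengths are in m, angles in rad, forces in N, time in s.
With the tool pointing down it reaches from about 0.225 to 0.875 m from the base axis. Payload 3.4 kg.
Tool frame: the origin (TCP) lies on the centre line of the jaws, within the pads' length; the fingertips stand 11 mm ahead of it and the grasp point (between the pads) lies 8 mm behind it; z points along the fingers, y is the line along which they close (so a half turn about z gives the same grasp; the last joint's range is limited). The gripper opens to 85 mm and grips with 20 to 120 N. Pads are 22 mm wide; open, the fingers measure 114 mm over their backs; the gripper's body (76 mm by 85 mm) begins 54 mm behind the grasp point. The pads swing forward as they close: fully open they stand 13 mm farther back than shut.
Start: joints at [-0.121, 0.276, 1.505, -0, 1.361, -0.121], TCP at [0.575, -0, 0.242] pointing down, gripper open.
Joint ranges: [-2.89, 2.89], [-0.75, 2.08], [0.22, 2.7], [-1.18, 4.32], [0.11, 2.71], [-2.7, 2.7]. Speed limits (rad/s): [2.57, 2.57, 3.14, 3.14, 3.14, 3.14].

INTERFACE

Orientations are given as a unit quaternion [w, x, y, z].
In Python, from rig import manip, eyes, job gives the robot as it stands.
- The arm moves only by the tool drive_tool, never from a script. Its argument "rows" is a list of rows, each a list of 3 entries, a list of its own where there are three numbers: the turn, a rotation vector about the world's x, y, z in rad, then the shift along the world's x, y, z in cm, then the finger opening in cm, from 0 to 8.54. A call has 1 to 8 rows; each row shifts and turns the commanded pose from where the row before left it; what a row does not reach is not made up. A row lasts 1/8 s, in which the tool goes at most 62.5 mm and 10.7 degrees, less where a joint would pass 70% of its speed; a pose out of reach is approached as far as the arm can. A call is refused whole if a number of a shift passes 6.25 or a number of a turn 0.188, either way. A call with a gripper value outside its range is refused whole. The fingers move at their own pace and stop on an object; "force" is the grip in N (left out, the last holds). Time passes only in rows, so rows that do not move let the fingers close. It gives the time, the measured TCP pose, the force, the opening and the grip force at its end, in the units of the state.
- manip.get_state(): the state, without advancing time (a new reading comes with each control period).
- eyes.get_image(name): name is "scene" or "side" or "wrist"; returns the picture (480x640x3 uint8, red, green, blue); there is no depth.
- eyes.get_calibration(name): a dict with "camera_matrix" (3x3 intrinsics, pixels), "view" (4x4, takes a point from world to camera coordinates). Camera axes: x right, y up, looking along -z (the intrinsics and any distortion apply to the point x, -y, -z); pixel columns grow to the right and rows downward; lengths in m; the calibration is good to about 2 mm. A picture is of the moment at which its call begins: read the wrist's pose just before it. get_calibration takes no time and is no camera call; for the wrist camera it gives the pose at the moment of the call.
- job.sign_off(): hands the job in; it is judged then, once.
The state is a dict: "clock": time; "qpos": joint angles; "qd": joint speeds; "effort": joint torques, N m; "position": TCP position; "ee_rot": TCP orientation; "contact_force": force on the tool from outside, world axes, zero at the start; "moment": the same for the moment, N m; "width": finger opening in m; "gripper_force": force on a finger pad.
Only numpy, scipy, OpenCV 4.12 (cv2) and the standard library are available. Lean on these libraries where they do the work, as an engineer would, in place of code of your own. Each camera call takes 0.05 s, during which the arm holds its last target. There are 200 camera calls.

TASK

The white boat-shaped dish of chestnuts is parked between the mug and the glass: draw it out by the tab on its tail, stand it on clear table and let go of it. Then take it across its waist and tip it over the bowl of the kitchen scale until exactly three chestnuts, some 36 g on the dial, have dropped in, and stand the dish level on the table again with the other three still in it. Do not push the mug, the glass or the plate about.

Things in the scene. Friction and masses are not known exactly. Their poses are not given: they have to be found in the camera images.
- boat: White ceramic pouring dish like a narrow boat, 198 mm long with its tab, 42 mm wide over the sides, 160 to 250 g empty. Origin: centre of the underside of its foot (58 x 30 mm, 9 mm high); +x to the open pouring lip, -x to the tail, z up. Inside a rounded trough 34 mm wide with 4 mm walls, closed at the tail. Six chestnuts lie in it in single file.
- boat_mid (a point): Point on the boat's axis 43 mm above its underside. The trough's floor is a circular arc of radius 82 mm (in the boat's x-z plane) whose lowest point is 13 mm above the underside and 30 mm under this point; it rises through 75 deg to the lip and 76 deg to the tail.
- boat_tab (a point): Grip point on the flat tab that sticks out level from the tail: tab 20 mm wide (boat y), 8 mm thick, underside 66 mm above the table, free length about 32 mm; the point is 105 mm behind the boat's origin (-x), 70 mm up. Pinch it across the 20 mm from straight above.
- boat_waist (a point): Middle of the boat's waist, over its origin, 40 mm above the underside: pinch the dish here across its 42 mm width (boat y), the tool upright or leaning up to 30 deg towards the tail. The walls are upright and flat outside here, rims 53 mm above the underside; the tail rises to 88 mm. The boat balances here.
- boat_lip (a point): Middle of the pouring edge, 79 mm ahead of the boat's origin (+x), 74 mm above the underside. Chestnuts leave over it one at a time as the boat is tipped lip-down about its y axis: the first between 18 and 35 deg of tilt, the next ones 4 to 12 deg apart, the third between 36 and 50 deg, the fourth some 8 to 12 deg after the third.
- needle (a joint): Needle of the kitchen scale's dial (rad, clockwise), 0 with the bowl empty, 0.025 rad for each gram in the bowl: about 0.30 per chestnut, 0.90 for three. It swings when a nut lands and settles within half a second. The dial has a mark for every 10 g, a long one every 50 g.
- scale: White mechanical kitchen scale that stands fast, 180 mm deep (x) x 152 mm wide x 58 mm high, sloping dial 75 mm across on its front (-x side). Origin: centre of its underside. It stands either on the right or on the left of the table, the plate on the other side.
- bowl_floor (a point): Middle of the inner floor of the round steel weighing bowl on the scale, 25 mm behind the scale's origin, 73 mm above the table. Bowl: 144 mm across the rim, rim 38 mm above this point (111 mm above the table). It sinks 0.8 mm for each chestnut.
- mug_old: White mug with a green band, 84 mm across, 91 mm tall, handle towards the back; origin under the middle of mug and handle together. Stands on the boat's left, 8 to 20 mm from its side, so that the boat's waist cannot be gripped there.
- glass_tumbler: Clear drinking glass, 77 mm across, 99 mm tall, origin under its centre. Stands on the boat's right, 12 to 15 mm from its side.
- side_plate: Green side plate, 200 mm across, 19 mm high, origin under its centre. On the side of the table where the scale is not.
- chestnut1: Chestnut, a dark brown rounded nut 27 to 29 mm across, glossy and slippery, about 12 g; origin at its centre. Number 1 of six in the boat, counted from the tail to the lip.
- chestnut2: Chestnut, a dark brown rounded nut 27 to 29 mm across, glossy and slippery, about 12 g; origin at its centre. Number 2 of six in the boat, counted from the tail to the lip.
- chestnut3: Chestnut, a dark brown rounded nut 27 to 29 mm across, glossy and slippery, about 12 g; origin at its centre. Number 3 of six in the boat, counted from the tail to the lip.
- chestnut4: Chestnut, a dark brown rounded nut 27 to 29 mm across, glossy and slippery, about 12 g; origin at its centre. Number 4 of six in the boat, counted from the tail to the lip.
- chestnut5: Chestnut, a dark brown rounded nut 27 to 29 mm across, glossy and slippery, about 12 g; origin at its centre. Number 5 of six in the boat, counted from the tail to the lip.
- chestnut6: Chestnut, a dark brown rounded nut 27 to 29 mm across, glossy and slippery, about 12 g; origin at its centre. Number 6 of six in the boat, counted from the tail to the lip.

How it is judged:
By the outcome, as a careful person would: the job done as asked, in the order asked, and still so for the second after the job is handed in, with the robot touching nothing.
It also fails if it takes over 67 s, if anything falls off the work surface, if the arm or the gripper's body presses on something with over 40 N, if the wrist force passes 120 N, or if a joint passes its speed limit or range.

## Working session

There is one attempt and no reset: what is moved stays moved. The work goes in short steps, Python scripts to look and compute and a tool call to move; the robot and the scene stay as the last step left them, time stands still between calls to the robot, and variables do not carry over. Pictures are saved under pics/ and viewed, at most 10 in all, crops included, and the job is handed in when it is done.

Besides the shell and the picture viewer there is one more tool, called after "Request:" in YAML: its name, and indented under it one key for each argument. drive_tool: Moves the arm, as the interface text tells. Its arguments: {"type":"object","properties":{"rows":{"type":"array"},"force":{"type":"number"}},"required":["rows"]}

```bash
mkdir -p pics; cat > h.py <<'E'
from rig import manip, eyes, job
import numpy as np, cv2
def snap(n,f):
    im=eyes.get_image(n); cv2.imwrite('pics/'+f,cv2.cvtColor(np.asarray(im),cv2.COLOR_RGB2BGR)); return im
def proj(n,P):
    c=eyes.get_calibration(n);K=np.array(c["camera_matrix"]);V=np.array(c["view"])
    P=np.atleast_2d(P);q=(V[:3,:3]@P.T).T+V[:3,3];q=q*[1,-1,-1];u=(K@q.T).T;return u[:,:2]/u[:,2:]
def ray(n,uv,z):
    c=eyes.get_calibration(n);K=np.array(c["camera_matrix"]);V=np.array(c["view"])
    d=np.linalg.inv(K)@[uv[0],uv[1],1];d=V[:3,:3].T@(d*[1,-1,-1]);o=-V[:3,:3].T@V[:3,3]
    return o+d*(z-o[2])/d[2]
E
python3 - <<'E'
from h import *
for n in("scene","side"):
    snap(n,n+'0.png');c=eyes.get_calibration(n);V=np.array(c["view"]);print(n,-V[:3,:3].T@V[:3,3],V[2,:3],c.keys(),np.array(c["camera_matrix"])[0])
print(manip.get_state())
E
```

```text
scene [0.21735651 0.48384265 0.68663108] [-0.36034938  0.56048908  0.74565429] dict_keys(['camera_matrix', 'view']) [443.50737102   0.         318.59574293]
side [0.49785717 0.7106642  0.54658222] [-0.05368076  0.8452208   0.53171437] dict_keys(['camera_matrix', 'view']) [499.86328922   0.         324.48537273]
{'clock': 0.1, 'qpos': array([-1.20970783e-01,  2.76548154e-01,  1.50600260e+00,  2.44571222e-05,
        1.36069477e+00, -1.20968300e-01]), 'qd': array([ 0.00101891, -0.00103474, -0.00254644,  0.00215857, -0.00075581,
        0.00075518]), 'effort': array([ 1.55745878e-03, -4.17697620e+01, -2.46405226e+01, -1.74112388e-04,
        5.80947395e-03,  2.85749664e-07]), 'position': array([5.74554247e-01, 7.41161377e-05, 2.41518408e-01]), 'ee_rot': array([-6.57998461e-04,  7.07109228e-01,  7.07103851e-01, -5.00172602e-04]), 'contact_force': array([-0.21489289, -1.06131412, -0.7370219 ]), 'moment': array([0.03680308, 0.00213723, 0.01459524]), 'gripper_force': 0.0, 'width': 0.08537915023299653}
```

View pics/scene0.png

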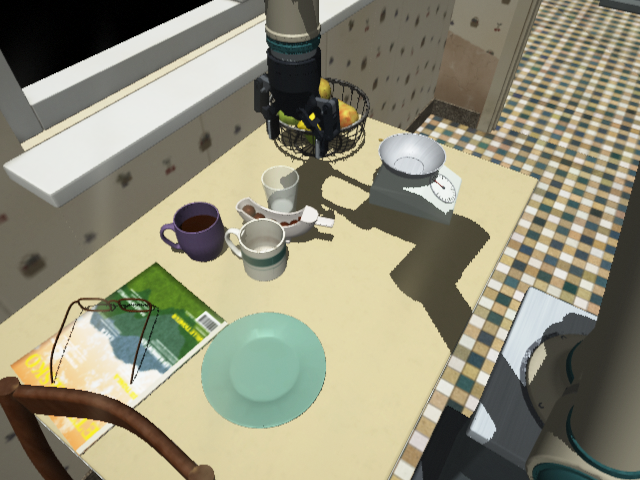

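View pics/side0.png

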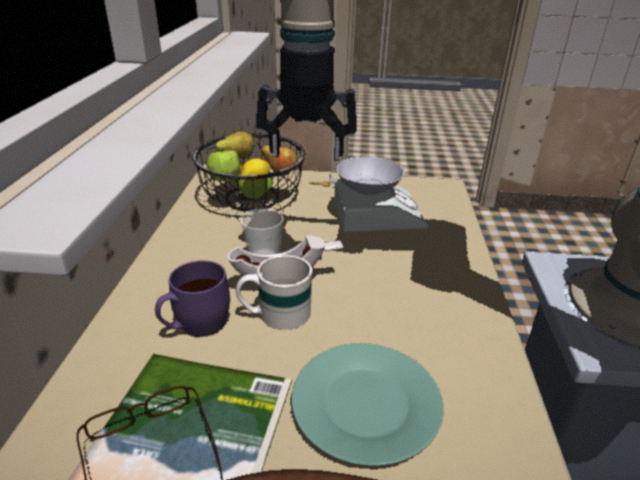

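The scene shows the boat at about (275,215), with its tab at (326,222) pointing to the robot. The mug is at (263,250), the glass at (281,188), and the scale on the right at (415,180). I'll zoom in for accurate pixels.

```bash
python3 - <<'E'
from h import *
a=cv2.imread('pics/scene0.png')[120:290,220:480];b=cv2.imread('pics/side0.png')[140:340,220:440]
a=cv2.resize(a,None,fx=3,fy=3,interpolation=cv2.INTER_CUBIC)
cv2.imwrite('pics/ca.png',a); cv2.imwrite('pics/cb.png',cv2.resize(b,None,fx=3,fy=3,interpolation=cv2.INTER_CUBIC))
E
```

```text
(no output)
```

View pics/ca.png

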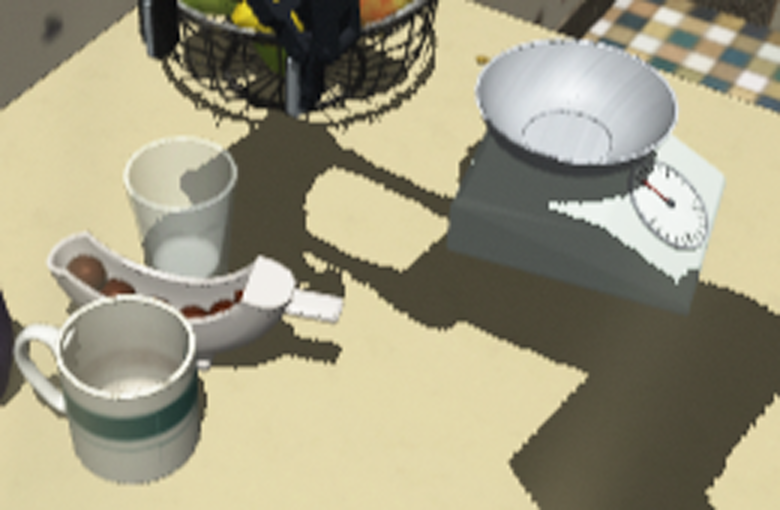

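View pics/cb.png

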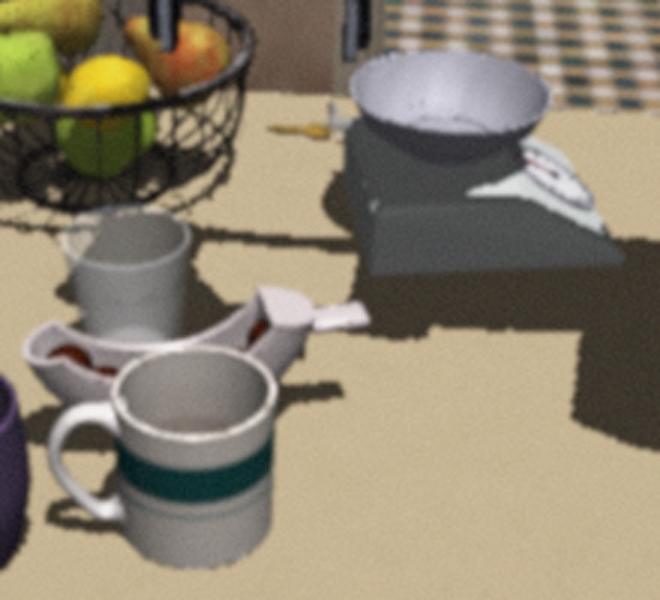

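```bash
python3 - <<'E'
from h import *
A=lambda u,v:(u/3+220,v/3+120)
B=lambda u,v:(u/3+220,v/3+140)
def t(l,n,p,z): print(l,n,np.round(ray(n,p,z),4))
t('tabend','scene',A(342,303),.074);t('tabend','side',B(367,312),.074)
t('lip','scene',A(67,243),.074);t('lip','side',B(46,341),.074)
t('bowl','scene',A(576,104),.111);t('bowl','side',B(449,97),.111)
t('mug','scene',A(128,345),.091);t('mug','side',B(195,392),.091)
t('glass','scene',A(180,174),.099);t('glass','side',B(126,240),.099)
for p in((450,250),(690,312),(722,177)): t('scale','scene',A(*p),.0)
E
```

```text
tabend scene [ 0.5145 -0.0321  0.074 ]
tabend side [ 0.5131 -0.0258  0.074 ]
lip scene [0.6962 0.0236 0.074 ]
lip side [0.6908 0.0254 0.074 ]
bowl scene [ 0.4639 -0.2576  0.111 ]
bowl side [ 0.4685 -0.2511  0.111 ]
mug scene [0.5946 0.0847 0.091 ]
mug side [0.5972 0.0874 0.091 ]
glass scene [ 0.6574 -0.0523  0.099 ]
glass side [ 0.6583 -0.0489  0.099 ]
scale scene [ 0.5129 -0.1863  0.    ]
scale scene [ 0.3388 -0.2267  0.    ]
scale scene [ 0.375  -0.3807  0.    ]
```

Request:
drive_tool:
  rows:
    - [[0,0,-0.183],[-0.8,-0.4,-0.8],6]
    - [[0,0,-0.183],[-0.8,-0.4,-0.8],6]
    - [[0,0,-0.183],[-0.8,-0.4,-0.8],6]
    - [[0,0,-0.183],[-0.8,-0.4,-0.8],6]
    - [[0,0,-0.183],[-0.8,-0.4,-0.8],6]
    - [[0,0,-0.183],[-0.8,-0.4,-0.8],6]
    - [[0,0,-0.183],[-0.5,-0.2,-0.8],6]
    - [[0,0,0],[0,0,0],6]

```text
clock: 1.1
position: [0.521, -0.026, 0.1855]
ee_rot: [-0.0, 0.989, 0.145, -0.001]
contact_force: [0.1, 0.1, -0.5]
width: 0.0601
gripper_force: 0.0
```

```bash
python3 - <<'E'
from h import *
s=manip.get_state();print(s['clock'],s['position'],s['ee_rot'],s['qpos'])
snap('wrist','w1.png');snap('scene','s1.png');snap('side','d1.png')
o=np.array([.623,.0035,0]);c,sn=np.cos(.288),np.sin(.288)
R=lambda x,y,z:o+[c*x-sn*y,sn*x+c*y,z]
print(proj('wrist',[R(-.119,.01,.074),R(-.119,-.01,.074),R(.079,0,.074),R(0,0,.053)]))
E
```

```text
1.1 [ 0.52101301 -0.02595316  0.18549339] [-3.47889745e-04  9.89390781e-01  1.45273902e-01 -1.12045731e-03] [-1.83159685e-01  2.36986851e-01  1.70736927e+00 -7.02360762e-05
  1.19958207e+00  1.09608238e+00]
[[302.2582999  260.7176248 ]
 [329.6338806  260.78822117]
 [317.01608245 -61.77659507]
 [316.44317399  89.72245422]]
```

View pics/w1.png

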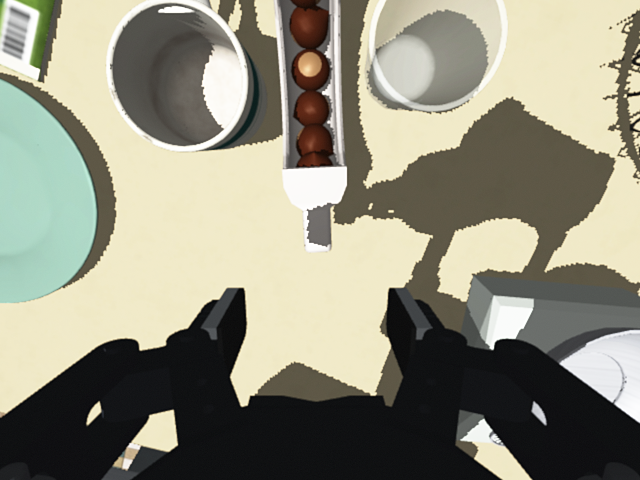

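```bash
python3 - <<'E'
from h import *
for p,z in(((317,250),.074),((317,208),.074),((315,170),.088),((284,170),.088),((347,168),.088),((309.5,5),.053)): print(p,np.round(ray('wrist',p,z),4))
E
```

```text
(317, 250) [ 0.517  -0.0287  0.074 ]
(317, 208) [ 0.5463 -0.0199  0.074 ]
(315, 170) [ 0.5718 -0.0108  0.088 ]
(284, 170) [0.566  0.0083 0.088 ]
(347, 168) [ 0.5789 -0.0301  0.088 ]
(309.5, 5) [0.6715 0.0229 0.053 ]
```

The wrist picture shows the tab at (317,208)–(317,250), with the boat between the mug (180,75) and the glass (440,50). The boat's yaw is 18.5° and the tab point is at (0.530, -0.024).

Request:
drive_tool:
  rows:
    - [[0,0,0.035],[0.9,0.2,-4.0],5]
    - [[0,0,0],[0,0,-4.0],5]
    - [[0,0,0],[0,0,-3.0],5]
    - [[0,0,0],[0,0,-1.4],5]
    - [[0,0,0],[0,0,0],5]
    - [[0,0,0],[0,0,0],1]
    - [[0,0,0],[0,0,0],1]
    - [[0,0,0],[0,0,0],1]
  force: 40

```text
clock: 2.25
position: [0.5317, -0.0241, 0.0634]
ee_rot: [0.0, 0.987, 0.162, 0.001]
contact_force: [-0.6, 0.1, 2.2]
width: 0.019
gripper_force: 41.2
```

Request:
drive_tool:
  rows:
    - [[0,0,0],[-0.5,-0.17,0],1]
    - [[0,0,0],[-1.0,-0.33,0],1]
    - [[0,0,0],[-1.5,-0.5,0],1]
    - [[0,0,0],[-2.0,-0.67,0],1]
    - [[0,0,0],[-2.0,-0.67,0],1]
    - [[0,0,0],[-2.0,-0.67,0],1]
    - [[0,0,0],[-2.0,-0.67,0],1]
    - [[0,0,0],[-1.5,-0.5,0],1]

```text
clock: 3.25
position: [0.4047, -0.066, 0.0625]
ee_rot: [0.0, 0.987, 0.161, 0.0]
contact_force: [1.5, 0.6, 1.4]
width: 0.0188
gripper_force: 41.2
```

Request:
drive_tool:
  rows:
    - [[0,0,0],[-1.5,-0.5,0],1]
    - [[0,0,0],[-1.0,-0.33,0],1]
    - [[0,0,0],[-0.3,-0.1,0],1]
    - [[0,0,0],[0,0,0],1]
    - [[0,0,0],[0,0,0],3]
    - [[0,0,0],[0,0,0],5]
    - [[0,0,0],[0,0,3],5]
    - [[0,0,0],[0,0,6],5]

```text
clock: 4.25
position: [0.3758, -0.0743, 0.1512]
ee_rot: [-0.002, 0.987, 0.162, -0.003]
contact_force: [1.9, -0.6, 0.3]
width: 0.0496
gripper_force: 0.0
```

```bash
python3 - <<'E'
from h import *
s=manip.get_state();print(s['clock'],s['position'])
snap('wrist','w2.png');np.savez('w2.npz',**eyes.get_calibration('wrist'))
snap('scene','s2.png')
a=cv2.imread('pics/w2.png');b=cv2.imread('pics/s2.png')[100:340,200:520]
cv2.imwrite('pics/c2.png',np.vstack([cv2.resize(a,(480,360)),cv2.resize(b,(320,240)).copy() if 0 else cv2.copyMakeBorder(b,0,0,0,160,0)]))
E
```

```text
4.25 [ 0.37582962 -0.0742542   0.1512397 ]
```

View pics/c2.png

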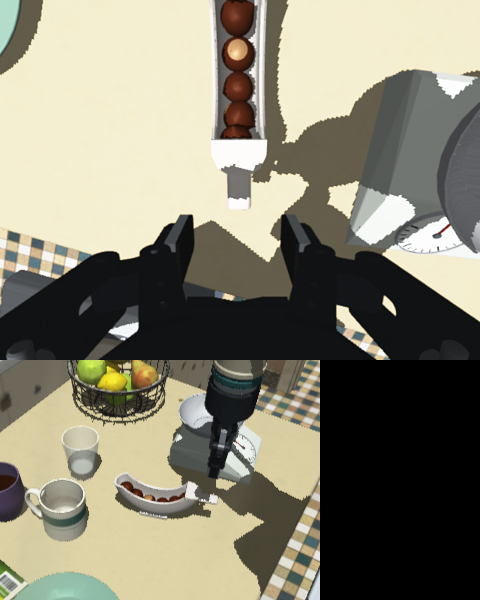

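```bash
python3 - <<'E'
from h import *
f=4/3
P=[ray('wrist',p,z) for p,z in(((239*f,208.5*f),.074),((239*f,170*f),.074),((211.5*f,140*f),.088),((267*f,139*f),.088),((238.5*f,4*f),.053))]
print(np.round(P,4))
d=P[4]-P[0];d[2]=0;print(np.degrees(np.arctan2(d[1],d[0])));d/=np.linalg.norm(d);print('origin',P[0]+.119*d)
w=(P[3]-P[2]);print(np.degrees(np.arctan2(w[0],-w[1])),np.linalg.norm(w))
E
```

```text
[[ 0.3674 -0.0838  0.074 ]
 [ 0.3997 -0.0729  0.074 ]
 [ 0.4178 -0.0445  0.088 ]
 [ 0.4319 -0.0842  0.088 ]
 [ 0.522  -0.0314  0.053 ]]
18.723321476388893
origin [ 0.48005555 -0.04561482  0.074     ]
19.570458769282407 0.04208425966135388
```

Request:
drive_tool:
  rows:
    - [[0.028,-0.083,0],[2.6,0.8,0],7.2]
    - [[0.028,-0.083,0],[2.6,0.8,0],7.2]
    - [[0.028,-0.083,0],[2.6,0.8,0],7.2]
    - [[0,0,0],[2.6,0.8,0],7.2]
    - [[0,0,0],[0,0,0],7.2]
    - [[0,0,0],[0,0,0],7.2]

```text
clock: 5.1
position: [0.4807, -0.0427, 0.1514]
ee_rot: [-0.022, 0.978, 0.161, 0.128]
contact_force: [-0.4, 0.2, 0.5]
width: 0.072
gripper_force: 0.0
```

```bash
python3 - <<'E'
from h import *
s=manip.get_state();print(s['clock'],s['position'],s['ee_rot'])
c=eyes.get_calibration('wrist')
snap('wrist','w3.png');snap('scene','s3.png')
c,sn=np.cos(.328),np.sin(.328)
im=cv2.imread('pics/w3.png')
for o,col in(((.480,-.0456,0),(0,0,255)),((.478,-.0414,0),(255,0,0))):
  for x,y,z in((0,.021,.053),(0,-.021,.053),(.05,.021,.06),(.05,-.021,.06),(.079,.0,.074)):
    p=proj('wrist',np.array(o)+[c*x-sn*y,sn*x+c*y,z])[0]
    cv2.circle(im,tuple(int(v) for v in p),3,col,-1)
cv2.imwrite('pics/w3a.png',im)
E
```

```text
5.1 [ 0.48073337 -0.04269966  0.1514134 ] [-0.02179452  0.97843652  0.16071561  0.12789633]
```

View pics/w3a.png

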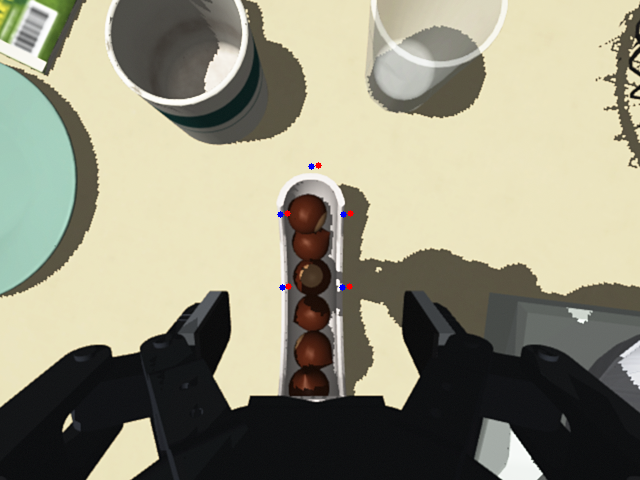

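The nuts sit in single file from (307,213) to (309,385), with the lip at (311,177). That puts the boat about 6 mm nearer than predicted; the width fits.

Request:
drive_tool:
  rows:
    - [[0,0,0],[-0.7,0,-4.0],7.2]
    - [[0,0,0],[0,0,-4.0],7.2]
    - [[0,0,0],[0,0,-3.0],7.2]
    - [[0,0,0],[0,0,-1.1],7.2]
    - [[0,0,0],[0,0,0],6]
    - [[0,0,0],[0,0,0],3]
    - [[0,0,0],[0,0,0],3]
    - [[0,0,0],[0,0,0],3]
  force: 50

```text
clock: 6.2
position: [0.4758, -0.0432, 0.0325]
ee_rot: [-0.021, 0.978, 0.16, 0.13]
contact_force: [-1.2, 1.5, 6.7]
width: 0.0413
gripper_force: 51.5
```

```bash
python3 - <<'E'
from h import *
from scipy.optimize import least_squares
t=np.linspace(0,2*np.pi,361)
def ext(n,c,r):
    q=proj(n,np.c_[c[0]+r*np.cos(t),c[1]+r*np.sin(t),c[2]+0*t]);return np.r_[q.min(0),q.max(0)]
A=np.array([476/3+220,40/3+120,677/3+220,165/3+120]);B=np.array([350/3+220,52/3+140,549/3+220,138/3+140])
for rf in(.072,):
  r=least_squares(lambda c:np.r_[ext('scene',c,rf)-A,ext('side',c,rf)-B],[.466,-.255,.111]);print(r.x,np.round(r.fun,1))
  r=least_squares(lambda c:np.r_[ext('scene',[*c,.111],rf)-A,ext('side',[*c,.111],rf)-B],[.466,-.255]);print(r.x,np.round(r.fun,1))
E
```

```text
[ 0.46850019 -0.27031861  0.1053193 ] [-0.3 -0.1  0.8 -0.1 -1.   0.3  0.6  0.1]
[ 0.46741995 -0.26221739] [-1.4 -0.3  0.4  0.1 -0.6 -0.6  1.6 -0.7]
```

Request:
drive_tool:
  rows:
    - [[0,0,0],[0,0,0.5],3]
    - [[0,0,0],[0,0,1.5],3]
    - [[0,0,0],[0,0,2.5],3]
    - [[0,0,0],[0,0,2.5],3]
    - [[0,0,0],[0,0,2.5],3]
    - [[0,0,0],[0,0,2.5],3]
    - [[0,0,0],[0,0,1.5],3]
    - [[0,0,0],[0,0,0.5],3]

```text
clock: 7.2
position: [0.4749, -0.0432, 0.1721]
ee_rot: [-0.021, 0.978, 0.16, 0.13]
contact_force: [-0.1, -0.4, -2.3]
width: 0.0415
gripper_force: 51.2
```

Request:
drive_tool:
  rows:
    - [[0,0,-0.05],[-0.3,-1.0,0],3]
    - [[0,0,-0.1],[-0.6,-2.0,0],3]
    - [[0,0,-0.12],[-0.75,-2.6,0],3]
    - [[0,0,-0.13],[-0.85,-2.8,0],3]
    - [[0,0,-0.13],[-0.85,-2.8,0],3]
    - [[0,0,-0.13],[-0.85,-2.8,0],3]
    - [[0,0,-0.12],[-0.75,-2.6,0],3]
    - [[0,0,-0.07],[-0.6,-2.0,-0.2],3]

```text
clock: 8.2
position: [0.4182, -0.2299, 0.1682]
ee_rot: [0.034, 0.957, -0.26, 0.125]
contact_force: [-0.4, -0.6, -2.5]
width: 0.0415
gripper_force: 51.2
```

Request:
drive_tool:
  rows:
    - [[0,0,0],[-0.1,-0.8,-0.5],3]
    - [[0,0,0],[0,0,-0.3],3]
    - [[0,0,0],[0,0,0],3]
    - [[0,0,0],[0,0,0],3]

```text
clock: 8.7
position: [0.4186, -0.2366, 0.1612]
ee_rot: [0.034, 0.958, -0.257, 0.126]
contact_force: [-0.0, 0.4, -3.8]
width: 0.0416
gripper_force: 51.2
```

```bash
python3 - <<'E'
from h import *
s=manip.get_state();print(s['clock'],s['position'],s['ee_rot'],s['qpos'])
a=snap('scene','s4.png');b=snap('side','d4.png')
a=cv2.imread('pics/s4.png')[80:260,330:530];b=cv2.imread('pics/d4.png')[100:280,280:480]
cv2.imwrite('pics/c4.png',cv2.resize(np.hstack([a,b]),None,fx=2,fy=2,interpolation=cv2.INTER_CUBIC))
E
```

```text
8.7 [ 0.41859214 -0.23656797  0.16124177] [ 0.03379334  0.95750405 -0.25700891  0.12645326] [-0.6916169   0.07586738  2.01614282  0.06112512  0.79152432  1.36632683]
```

View pics/c4.png

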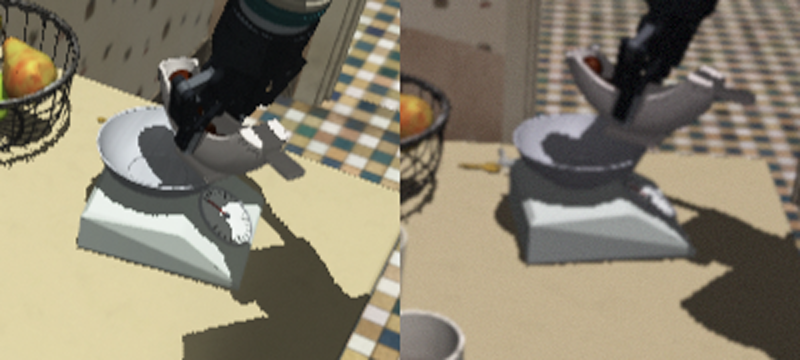

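The boat is above the bowl: in the left crop the bowl is at (150,150) and the dial at (228,213); both stay visible. I'll read the needle and nut blobs by script from here.

```bash
cat > look.py <<'E'
from h import *
def look(f):
    s=manip.get_state();q=s['ee_rot'];zz=1-2*(q[1]**2+q[2]**2)
    from scipy.spatial.transform import Rotation as R
    a=R.from_quat([*q[1:],q[0]]).apply([0,0,1]);d=np.array([.866,-.5,0])
    print(round(s['clock'],2),np.round(s['position'],4),'tilt',round(15+np.degrees(np.arctan2(-a@d,-a[2])),1),'F',np.round(s['contact_force'],2))
    im=snap('scene',f+'s.png').astype(float);D=snap('side',f+'d.png').astype(float)
    r=im[170:206,425:462];w=np.clip(r[...,0]-np.maximum(r[...,1],r[...,2])-25,0,None)
    v,u=np.mgrid[170:206,425:462]
    if w.sum()>0:
        c=np.array([(w*u).sum(),(w*v).sum()])/w.sum();m=w>30;print('needle wt',round(w.sum()),'c',np.round(c,1),list(zip(u[m],v[m]))[:14])
    for n,I,(x0,y0,x1,y1) in(('scene',im,(360,90,480,200)),('side',D,(320,110,440,210))):
        P=I[y0:y1,x0:x1];h=cv2.cvtColor(P.astype(np.uint8),cv2.COLOR_RGB2HSV)
        m=(((h[...,0]<14)|(h[...,0]>172))&(h[...,1]>100)&(h[...,2]>25)).astype(np.uint8)
        k,_,st,ce=cv2.connectedComponentsWithStats(m)
        print(n,[(int(st[i,4]),int(ce[i,0]+x0),int(ce[i,1]+y0)) for i in range(1,k) if st[i,4]>=8])
import sys
look(sys.argv[1])
E
python3 look.py a0; python3 - <<'E'
from h import *
t=np.linspace(0,2*np.pi,9)[:-1]
print(np.round(proj('scene',np.c_[.468+.055*np.cos(t),-.265+.055*np.sin(t),0*t+.085])).tolist())
print(np.round(proj('side',np.c_[.468+.055*np.cos(t),-.265+.055*np.sin(t),0*t+.085])).tolist())
E
```

```text
8.8 [ 0.4187 -0.2367  0.1615] tilt -0.1 F [-0.64  1.04 -2.75]
needle wt 59 c [440.2 185. ] [(np.int64(440), np.int64(185))]
scene [(27, 420, 116), (17, 434, 143)]
side [(46, 376, 131)]
[[387.0, 153.0], [385.0, 165.0], [398.0, 176.0], [419.0, 178.0], [433.0, 171.0], [434.0, 159.0], [420.0, 149.0], [402.0, 147.0]]
[[343.0, 179.0], [350.0, 188.0], [369.0, 192.0], [388.0, 190.0], [395.0, 182.0], [387.0, 174.0], [369.0, 170.0], [351.0, 172.0]]
```

Request:
drive_tool:
  rows:
    - [[0.0175,0.0303,0],[-0.19,0.11,0.01],3]
    - [[0.0175,0.0303,0],[-0.19,0.11,0.01],3]
    - [[0.0175,0.0303,0],[-0.19,0.11,0.02],3]
    - [[0.0175,0.0303,0],[-0.19,0.11,0.02],3]
    - [[0.0175,0.0303,0],[-0.19,0.11,0.03],3]
    - [[0.0175,0.0303,0],[-0.18,0.11,0.04],3]
    - [[0.0175,0.0303,0],[-0.18,0.11,0.05],3]
    - [[0.0175,0.0303,0],[-0.18,0.11,0.05],3]

```text
clock: 9.9
position: [0.4041, -0.2284, 0.1639]
ee_rot: [-0.002, 0.966, -0.259, -0.008]
contact_force: [-0.9, 1.5, -3.6]
width: 0.0415
gripper_force: 51.2
```

```bash
python3 look.py a1
```

```text
9.9 [ 0.4041 -0.2284  0.1639] tilt 16.0 F [-0.87  1.51 -3.6 ]
scene []
side []
```

```bash
python3 - <<'E'
import cv2,numpy as np
for f in('scene0','a0s','a1s'):
    I=cv2.imread(f'pics/{f}.png').astype(int)[176:200,430:456];r=I[...,2]-np.maximum(I[...,1],I[...,0]); 
    v,u=np.where(r>12);print(f,[(int(a+430),int(b+176),int(r[b,a]),int(I[b,a,2])) for a,b in zip(u,v)])
for f in('a1s','a1d'):
    I=cv2.imread(f'pics/{f}.png');P=I[90:200,330:480] if f[2]=='s' else I[100:200,320:440]
    r=P[...,2].astype(int)-P[...,1];print(f,r.max(),[(int(a),int(b)) for b,a in zip(*np.where(r>25))][:30])
I=cv2.imread('pics/a1s.png')[90:210,360:500];J=cv2.imread('pics/a1d.png')[100:220,310:450]
cv2.imwrite('pics/c5.png',cv2.resize(np.hstack([I,J]),None,fx=2.8,fy=2.8,interpolation=cv2.INTER_CUBIC))
E
```

```text
scene0 [(434, 180, 21, 66), (435, 180, 40, 127), (435, 181, 56, 129), (436, 181, 38, 190), (436, 182, 39, 118), (437, 182, 43, 201), (437, 183, 15, 214), (438, 183, 56, 174), (439, 184, 52, 175), (440, 184, 13, 218), (440, 185, 50, 138), (441, 186, 37, 116), (442, 186, 27, 149)]
a0s [(434, 180, 19, 61), (435, 181, 19, 73), (436, 181, 18, 72), (436, 182, 17, 70), (437, 182, 18, 75), (438, 183, 24, 69), (439, 184, 24, 78), (440, 184, 38, 123), (440, 185, 59, 123), (441, 186, 35, 112), (442, 186, 27, 144)]
a1s [(434, 180, 21, 62), (435, 181, 19, 74), (436, 181, 18, 72), (436, 182, 17, 70), (437, 182, 18, 75), (438, 183, 23, 68), (439, 184, 22, 75), (440, 185, 23, 70), (441, 186, 17, 70)]
a1s 91 [(5, 8), (3, 9), (4, 9), (5, 9), (6, 9), (7, 9), (8, 9), (2, 10), (3, 10), (4, 10), (5, 10), (6, 10), (7, 10), (8, 10), (2, 11), (3, 11), (4, 11), (1, 12), (2, 12), (3, 12), (1, 13), (2, 13), (3, 13), (2, 14), (12, 14), (13, 14), (14, 14), (15, 14), (2, 15), (11, 15)]
a1d 36 [(45, 24), (37, 35), (38, 35), (38, 36), (43, 38), (36, 40), (38, 40), (42, 43), (43, 43), (44, 43), (45, 43), (46, 43), (44, 44), (45, 44), (46, 44), (118, 53), (45, 55), (114, 67), (115, 67), (116, 67), (117, 67), (118, 67), (114, 68), (115, 68), (116, 68), (117, 68), (118, 68), (119, 68), (117, 69), (118, 69)]
```

View pics/c5.png

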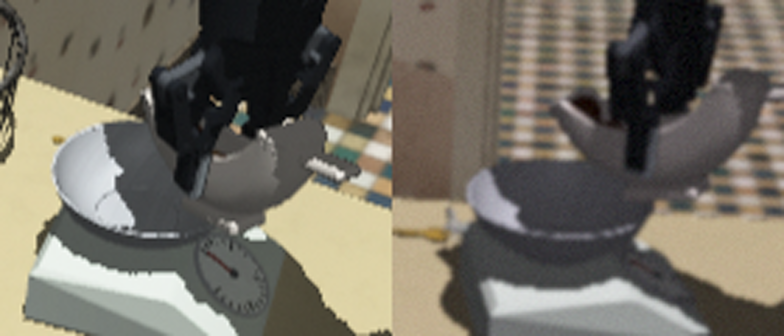

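Both views show an empty bowl and the nuts still in the boat. The needle runs from its hub at (232,271) to the tip at (207,252) in the left crop.

```bash
cat > needle.py <<'E'
from h import *
import sys
yaw=.23
def setup():
    hub=ray('scene',(443.3,187.3),.035)   # approx height of dial centre
    best=None
    for phi in np.radians(np.arange(15,80,1)):
        up=np.array([np.cos(phi)*np.cos(yaw),np.cos(phi)*np.sin(yaw),np.sin(phi)]);rt=np.array([np.sin(yaw),-np.cos(yaw),0])
        p=proj('scene',[hub,hub+.03*up,hub+.03*rt]);U=p[1]-p[0];Rv=p[2]-p[0]
        e=abs(np.cross(U/np.linalg.norm(U),np.array([-9.3,-7.3])/11.82))
        if best is None or e<best[0]: best=(e,np.degrees(phi),p[0],U,Rv)
    return best
def angle(path):
    e,phi,h,U,Rv=setup()
    I=cv2.imread(path).astype(int)[172:202,426:460];r=(I[...,2]-np.maximum(I[...,1],I[...,0]))/(I[...,2]+10.)
    v,u=np.where(r>.15);w=r[v,u]
    q=np.linalg.solve(np.c_[U,Rv],np.c_[u+426-h[0],v+172-h[1]].T)
    g=(np.hypot(*q)>.25)&(np.hypot(*q)<1.4)
    a=np.arctan2((w*q[1])[g].sum(),(w*q[0])[g].sum());return round(a,3),int(g.sum()),round(np.hypot(*q)[g].max(),2) if g.any() else 0
if __name__=='__main__':
    b=setup();
    s=manip.get_state();q=s['ee_rot']
    from scipy.spatial.transform import Rotation as R
    a=R.from_quat([*q[1:],q[0]]).apply([0,0,1]);d=np.array([.866,-.5,0])
    snap('scene',sys.argv[1]+'.png')
    print(round(s['clock'],2),np.round(s['position'],4),'tilt',round(15+np.degrees(np.arctan2(-a@d,-a[2])),1),'needle',angle('pics/'+sys.argv[1]+'.png'))
E
python3 needle.py n0; python3 -W ignore -c "
from needle import *
print(setup());print(angle('pics/scene0.png'),angle('pics/a0s.png'))"
```

```text
10.0 [ 0.4047 -0.2289  0.1638] tilt 15.9 needle (np.float64(-0.012), 8, np.float64(0.91))
(np.float64(0.007609493072532447), np.float64(31.0), array([443.3, 187.3]), array([-10.15839326,  -8.09944436]), array([ 2.26440114, -8.30521618]))
(np.float64(-0.006), 9, np.float64(0.91)) (np.float64(-0.001), 9, np.float64(0.91))needle.py:10: DeprecationWarning: Arrays of 2-dimensional vectors are deprecated. Use arrays of 3-dimensional vectors instead. (deprecated in NumPy 2.0)
  e=abs(np.cross(U/np.linalg.norm(U),np.array([-9.3,-7.3])/11.82))
```

Request:
drive_tool:
  rows:
    - [[0.011,0.019,0],[-0.11,0.06,0.03],3]
    - [[0.011,0.019,0],[-0.11,0.06,0.03],3]
    - [[0.011,0.019,0],[-0.11,0.06,0.03],3]
    - [[0.011,0.019,0],[-0.11,0.06,0.03],3]
    - [[0,0,0],[0,0,0],3]
    - [[0,0,0],[0,0,0],3]
    - [[0,0,0],[0,0,0],3]

```text
clock: 10.92
position: [0.3991, -0.2258, 0.1648]
ee_rot: [-0.013, 0.964, -0.259, -0.051]
contact_force: [0.0, 0.9, -3.4]
width: 0.0415
gripper_force: 51.2
```

```bash
python3 -W ignore needle.py n1
```

```text
10.93 [ 0.3991 -0.2258  0.1648] tilt 21.0 needle (np.float64(-0.012), 8, np.float64(0.91))
```

Request:
drive_tool:
  rows:
    - [[0.0087,0.0151,0],[-0.09,0.05,0.04],3]
    - [[0.0087,0.0151,0],[-0.09,0.05,0.04],3]
    - [[0.0087,0.0151,0],[-0.09,0.05,0.04],3]
    - [[0,0,0],[0,0,0],3]
    - [[0,0,0],[0,0,0],3]
    - [[0,0,0],[0,0,0],3]
    - [[0,0,0],[0,0,0],3]

```text
clock: 11.85
position: [0.3965, -0.2243, 0.1661]
ee_rot: [-0.02, 0.963, -0.259, -0.076]
contact_force: [-0.1, 0.6, -2.4]
width: 0.0413
gripper_force: 51.2
```

```bash
python3 -W ignore needle.py n2
```

```text
11.85 [ 0.3965 -0.2243  0.1661] tilt 24.0 needle (np.float64(-0.011), 8, np.float64(0.91))
```

Request:
drive_tool:
  rows:
    - [[0.0087,0.0151,0],[-0.09,0.05,0.04],3]
    - [[0.0087,0.0151,0],[-0.09,0.05,0.04],3]
    - [[0.0087,0.0151,0],[-0.09,0.05,0.04],3]
    - [[0,0,0],[0,0,0],3]
    - [[0,0,0],[0,0,0],3]
    - [[0,0,0],[0,0,0],3]
    - [[0,0,0],[0,0,0],3]

```text
clock: 12.78
position: [0.3938, -0.2229, 0.1673]
ee_rot: [-0.027, 0.96, -0.258, -0.101]
contact_force: [-0.7, -0.4, -2.3]
width: 0.0414
gripper_force: 51.2
```

```bash
python3 -W ignore needle.py n3
```

```text
12.78 [ 0.3938 -0.2229  0.1673] tilt 27.0 needle (np.float64(-0.012), 8, np.float64(0.91))
```

Request:
drive_tool:
  rows:
    - [[0.0087,0.0151,0],[-0.08,0.05,0],3]
    - [[0.0087,0.0151,0],[-0.08,0.05,0],3]
    - [[0.0087,0.0151,0],[-0.08,0.05,0],3]
    - [[0,0,0],[0,0,0],3]
    - [[0,0,0],[0,0,0],3]
    - [[0,0,0],[0,0,0],3]
    - [[0,0,0],[0,0,0],3]

```text
clock: 13.7
position: [0.3914, -0.2214, 0.1673]
ee_rot: [-0.033, 0.957, -0.257, -0.126]
contact_force: [-0.1, 0.1, -2.5]
width: 0.0416
gripper_force: 51.2
```

```bash
python3 -W ignore needle.py n4
```

```text
13.7 [ 0.3914 -0.2214  0.1673] tilt 30.0 needle (np.float64(0.302), 9, np.float64(0.92))
```

Request:
drive_tool:
  rows:
    - [[0.0087,0.0151,0],[-0.08,0.05,0],3]
    - [[0.0087,0.0151,0],[-0.08,0.05,0],3]
    - [[0.0087,0.0151,0],[-0.08,0.05,0],3]
    - [[0,0,0],[0,0,0],3]
    - [[0,0,0],[0,0,0],3]
    - [[0,0,0],[0,0,0],3]
    - [[0,0,0],[0,0,0],3]

```text
clock: 14.62
position: [0.389, -0.2199, 0.1673]
ee_rot: [-0.04, 0.954, -0.256, -0.151]
contact_force: [0.7, -0.7, -2.8]
width: 0.0413
gripper_force: 51.2
```

```bash
python3 -W ignore needle.py n5
```

```text
14.62 [ 0.389  -0.2199  0.1673] tilt 33.0 needle (np.float64(0.288), 7, np.float64(0.81))
```

One nut is in at 30° and the needle reads 0.30, as expected.

Request:
drive_tool:
  rows:
    - [[0.0087,0.0151,0],[-0.08,0.05,0],3]
    - [[0.0087,0.0151,0],[-0.08,0.05,0],3]
    - [[0.0087,0.0151,0],[-0.08,0.05,0],3]
    - [[0,0,0],[0,0,0],3]
    - [[0,0,0],[0,0,0],3]
    - [[0,0,0],[0,0,0],3]
    - [[0,0,0],[0,0,0],3]

```text
clock: 15.55
position: [0.3866, -0.2184, 0.1673]
ee_rot: [-0.047, 0.95, -0.255, -0.176]
contact_force: [-0.3, -0.0, -3.6]
width: 0.0413
gripper_force: 51.3
```

```bash
python3 -W ignore needle.py n6
```

```text
15.55 [ 0.3866 -0.2184  0.1673] tilt 36.0 needle (np.float64(0.434), 8, np.float64(0.87))
```

Request:
drive_tool:
  rows:
    - [[0.0087,0.0151,0],[-0.08,0.05,0],3]
    - [[0.0087,0.0151,0],[-0.08,0.05,0],3]
    - [[0,0,0],[0,0,0],3]
    - [[0,0,0],[0,0,0],3]
    - [[0,0,0],[0,0,0],3]
    - [[0,0,0],[0,0,0],3]

```text
clock: 16.35
position: [0.385, -0.2174, 0.1673]
ee_rot: [-0.051, 0.946, -0.254, -0.193]
contact_force: [0.4, -0.3, -2.8]
width: 0.0412
gripper_force: 51.2
```

```bash
python3 -W ignore needle.py n7
```

```text
16.35 [ 0.385  -0.2174  0.1673] tilt 38.0 needle (np.float64(0.609), 9, np.float64(0.9))
```

Two nuts are in (0.61).

Request:
drive_tool:
  rows:
    - [[0.0087,0.0151,0],[-0.08,0.05,0],3]
    - [[0.0087,0.0151,0],[-0.08,0.05,0],3]
    - [[0,0,0],[0,0,0],3]
    - [[0,0,0],[0,0,0],3]
    - [[0,0,0],[0,0,0],3]
    - [[0,0,0],[0,0,0],3]
    - [[0,0,0],[0,0,0],3]

```text
clock: 17.27
position: [0.3834, -0.2164, 0.1673]
ee_rot: [-0.056, 0.943, -0.253, -0.209]
contact_force: [0.0, -0.3, -3.3]
width: 0.0411
gripper_force: 51.3
```

```bash
python3 -W ignore needle.py n8
```

```text
17.27 [ 0.3834 -0.2164  0.1673] tilt 40.0 needle (np.float64(0.616), 8, np.float64(0.9))
```

Request:
drive_tool:
  rows:
    - [[0.0087,0.0151,0],[-0.08,0.05,0],3]
    - [[0.0087,0.0151,0],[-0.08,0.05,0],3]
    - [[0,0,0],[0,0,0],3]
    - [[0,0,0],[0,0,0],3]
    - [[0,0,0],[0,0,0],3]
    - [[0,0,0],[0,0,0],3]
    - [[0,0,0],[0,0,0],3]

```text
clock: 18.2
position: [0.3818, -0.2154, 0.1673]
ee_rot: [-0.06, 0.939, -0.252, -0.225]
contact_force: [0.3, 0.4, -2.9]
width: 0.0415
gripper_force: 51.3
```

```bash
python3 -W ignore needle.py n9
```

```text
18.2 [ 0.3818 -0.2154  0.1673] tilt 42.0 needle (np.float64(0.609), 9, np.float64(0.9))
```

Request:
drive_tool:
  rows:
    - [[0.0087,0.0151,0],[-0.08,0.05,0],3]
    - [[0.0087,0.0151,0],[-0.08,0.05,0],3]
    - [[0,0,0],[0,0,0],3]
    - [[0,0,0],[0,0,0],3]
    - [[0,0,0],[0,0,0],3]
    - [[0,0,0],[0,0,0],3]
    - [[0,0,0],[0,0,0],3]

```text
clock: 19.12
position: [0.3802, -0.2144, 0.1673]
ee_rot: [-0.064, 0.935, -0.251, -0.242]
contact_force: [-0.2, -0.3, -2.0]
width: 0.0413
gripper_force: 51.3
```

```bash
python3 -W ignore needle.py n10
```

```text
19.12 [ 0.3802 -0.2144  0.1673] tilt 44.0 needle (np.float64(1.117), 10, np.float64(0.87))
```

The needle is at 1.12 and probably still swinging from the third nut, so I'll tilt back now.

Request:
drive_tool:
  rows:
    - [[-0.0175,-0.0303,0],[0.16,-0.1,0],3]
    - [[-0.0175,-0.0303,0],[0.16,-0.1,0],3]
    - [[-0.0175,-0.0303,0],[0.16,-0.1,0],3]
    - [[-0.0175,-0.0303,0],[0.16,-0.1,0],3]
    - [[-0.0175,-0.0303,0],[0.16,-0.1,0.1],3]
    - [[-0.0175,-0.0303,0],[0.16,-0.1,0.2],3]
    - [[-0.0175,-0.0303,0],[0.16,-0.1,0.2],3]
    - [[-0.0175,-0.0303,0],[0.16,-0.1,0.2],3]

```text
clock: 20.18
position: [0.3931, -0.2224, 0.1744]
ee_rot: [-0.028, 0.96, -0.258, -0.108]
contact_force: [0.3, -0.3, -3.7]
width: 0.0412
gripper_force: 51.3
```

```bash
python3 -W ignore needle.py n11
```

```text
20.18 [ 0.3931 -0.2224  0.1744] tilt 27.8 needle (np.float64(0.912), 9, np.float64(0.81))
```

Request:
drive_tool:
  rows:
    - [[-0.0175,-0.0303,0],[0.18,-0.1,0.1],3]
    - [[-0.0175,-0.0303,0],[0.18,-0.1,0.1],3]
    - [[-0.0175,-0.0303,0],[0.18,-0.1,0.1],3]
    - [[-0.0175,-0.0303,0],[0.18,-0.1,0.1],3]
    - [[-0.0175,-0.0303,0],[0.18,-0.1,0],3]
    - [[-0.0175,-0.0303,0],[0.18,-0.1,0],3]
    - [[-0.0175,-0.0303,0],[0.18,-0.1,0],3]
    - [[-0.0175,-0.0303,0],[0.18,-0.1,0],3]

```text
clock: 21.22
position: [0.4072, -0.2302, 0.1783]
ee_rot: [0.007, 0.965, -0.26, 0.027]
contact_force: [-1.1, 0.1, -2.2]
width: 0.0412
gripper_force: 51.2
```

Request:
drive_tool:
  rows:
    - [[-0.0175,-0.0303,0],[0.1,1.0,0],3]
    - [[-0.0175,-0.0303,0],[0.2,2.0,0],3]
    - [[-0.0175,-0.0303,0],[0.4,2.5,0],3]
    - [[-0.0175,-0.0303,0],[0.5,2.8,0],3]
    - [[-0.0175,-0.0303,0],[0.6,2.8,0],3]
    - [[-0.015,-0.026,0],[0.6,2.8,0],3]
    - [[0,0,0],[0.6,2.5,0],3]
    - [[0,0,0],[0.4,1.8,0],3]

```text
clock: 22.22
position: [0.4408, -0.0471, 0.1782]
ee_rot: [0.033, 0.958, -0.257, 0.125]
contact_force: [0.3, -0.8, -3.6]
width: 0.0409
gripper_force: 51.3
```

Request:
drive_tool:
  rows:
    - [[0,0,0],[0,1.0,-1],3]
    - [[0,0,0],[0,0,-2.5],3]
    - [[0,0,0],[0,0,-3.0],3]
    - [[0,0,0],[0,0,-3.0],3]
    - [[0,0,0],[0,0,-2],3]
    - [[0,0,0],[0,0,0],3]
    - [[0,0,0],[0,0,0],3]

```text
clock: 23.1
position: [0.4418, -0.0386, 0.0636]
ee_rot: [0.034, 0.958, -0.258, 0.125]
contact_force: [-0.1, 0.6, -3.5]
width: 0.0416
gripper_force: 51.5
```

```bash
python3 -W ignore needle.py n12
```

```text
23.1 [ 0.4418 -0.0386  0.0636] tilt 0.1 needle (np.float64(0.914), 9, np.float64(0.81))
```

Request:
drive_tool:
  rows:
    - [[0,0,0],[0,0,-1.2],3]
    - [[0,0,0],[0,0,-1.0],3]
    - [[0,0,0],[0,0,-0.6],3]
    - [[0,0,0],[0,0,-0.1],3]
    - [[0,0,0],[0,0,0],3]
    - [[0,0,0],[0,0,0],3]

```text
clock: 23.9
position: [0.4417, -0.0384, 0.0345]
ee_rot: [0.034, 0.958, -0.257, 0.125]
contact_force: [-1.1, -1.0, -2.7]
width: 0.0412
gripper_force: 51.4
```

Request:
drive_tool:
  rows:
    - [[0,0,0],[0,0,-0.1],3]
    - [[0,0,0],[0,0,0],3]
    - [[0,0,0],[0,0,0],3]

```text
clock: 24.28
position: [0.4414, -0.0384, 0.0333]
ee_rot: [0.034, 0.958, -0.257, 0.125]
contact_force: [-0.5, 0.4, -2.5]
width: 0.0415
gripper_force: 51.4
```

Request:
drive_tool:
  rows:
    - [[0,0,0],[0,0,-0.1],3]
    - [[0,0,0],[0,0,0],3]
    - [[0,0,0],[0,0,0],3]

```text
clock: 24.65
position: [0.4416, -0.0384, 0.0326]
ee_rot: [0.034, 0.958, -0.257, 0.125]
contact_force: [-1.6, 1.2, 5.8]
width: 0.0414
gripper_force: 52.4
```

```bash
python3 - <<'E'
from h import *
snap('side','e1.png');snap('scene','e1s.png')
a=cv2.imread('pics/e1s.png')[80:340,220:520];b=cv2.imread('pics/e1.png')[140:400,220:520]
cv2.imwrite('pics/c6.png',cv2.resize(np.hstack([a,b]),(800,347)))
F=[]
print(manip.get_state()['contact_force'],manip.get_state()['position'])
E
```

```text
[-2.76035506  0.7197103   5.97807496] [ 0.44154515 -0.03840031  0.03259752]
```

The boat touched down at the same height it was gripped at, so it didn't slip. Now I'll release and retreat.

Request:
drive_tool:
  rows:
    - [[0,0,0],[0,0,0],5]
    - [[0,0,0],[0,0,0],7]
    - [[0,0,0],[0,0,0],7]
    - [[0,0,0],[-0.2,0.1,2],7]
    - [[0,0,0],[-0.5,0.3,4],7]
    - [[0,0,0],[-0.5,0.3,5],7]
    - [[0,0,0],[0,0,5],7]
    - [[0,0,0],[0,0,0],7]

```text
clock: 25.75
position: [0.4326, -0.0319, 0.1967]
ee_rot: [0.033, 0.957, -0.257, 0.13]
contact_force: [0.1, -0.7, 0.6]
width: 0.07
gripper_force: 0.0
```

```bash
python3 -W ignore needle.py n13; python3 - <<'E'
from h import *
snap('wrist','f.png');snap('scene','fs.png')
a=cv2.resize(cv2.imread('pics/f.png'),(400,300));b=cv2.imread('pics/fs.png')[100:325,200:500]
cv2.imwrite('pics/c7.png',np.hstack([a,cv2.resize(b,(400,300))]))
E
```

```text
25.75 [ 0.4326 -0.0319  0.1967] tilt -0.4 needle (np.float64(0.915), 9, np.float64(0.81))
```

View pics/c7.png

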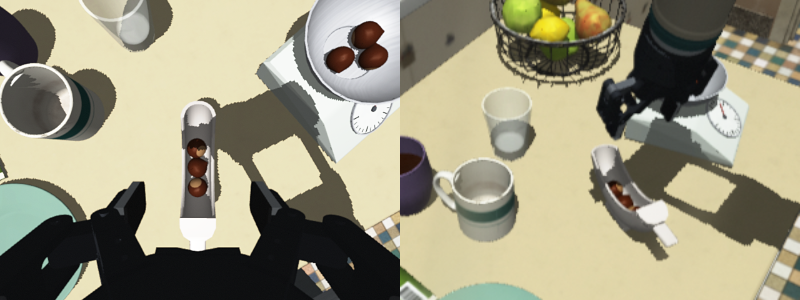

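The bowl holds three nuts (360,45) and the boat stands level with the other three (196,167). The mug, glass and plate haven't been disturbed.

```bash
python3 -c "
from rig import job
print(job.sign_off())"
```

```text
the job is handed in; nothing more can be done
None
```

The job is handed in at about 26 s: three chestnuts are in the scale bowl (needle 0.91, about 36 g), the dish stands level and released with the other three in it, and the mug, glass and plate look undisturbed in the last pictures.

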